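Isolate, pull the worn drill bits, switch back on

TASK

Take the worn drill bits out of the boring machine's tool block with the power off: first push the handle on the large grey box over to off (away from the robot), then the handle on the small grey box the same way. With both off, pull every drill bit out of the aluminium block and drop it into the wire basket, leaving the squat round-knobbed setting gauge in its hole and without knocking over the mug or the jar. Then pull the small box's handle back on, and last of all the large box's.

Things in the scene. Friction and masses are not known exactly. Their poses are not given: they have to be found in the camera images.
- main_box: large painted grey electrical box, fixed, 170 (x) x 140 (y) x 95 high; origin at the centre of its underside; x axis points from the robot's side to the far side (yaw up to 0.5). Carries the larger black bail handle on its top, pivot axis along y at 107 above the table, x = 0.
- control_box: small painted grey electrical box, fixed, 120 x 100 x 65 high; same axes. Carries the smaller bail handle, pivot at 77 above the table, x = 0.
- main_switch (a joint): handle of the isolator on the large box: 0 = on, leaning towards the robot's side (box -x); 1.1 = off, leaning to box +x. Heavy over-centre handle between two stops: pushed well past the middle (0.55, upright) it drops over by its own weight and stays; left well short of it, it falls back; within 0.15 of upright it may stick. Pushing the bar takes under 2 N.
- control_switch (a joint): handle of the isolator on the small box: 0 = on, leaning towards the robot's side (box -x); 1.1 = off, leaning to box +x. Heavy over-centre handle between two stops: pushed well past the middle (0.55, upright) it drops over by its own weight and stays; left well short of it, it falls back; within 0.15 of upright it may stick. Pushing the bar takes under 2 N.
- main_switch_bar (a point): middle of the black grip bar of the large box's handle: round, 16 dia, 64 long along the box's y, on two thin steel arms 75 from the pivot; it swings 0.55 rad either side of upright (39 in box x either side of the pivot), its axis 171 high at either stop and 182 upright. Free space all round it above the box top.
- control_switch_bar (a point): middle of the black grip bar of the small box's handle: 16 dia, 52 long along the box's y, 65 from the pivot; 34 in box x either side, 132 high at either stop and 142 upright.
- tool_block: fixed aluminium block, 70 (x) x 270 (y) x 60 high, with a low foot flange at each end (120 x 30 x 8, reaching 162 from the middle along y); origin at the centre of its underside. Six square holes, 18 wide and right through, in a row along its y at 42 pitch (y = -105, -63, -21, 21, 63, 105, x = 0).
- bit1: worn steel drill bit, 128 long, 0.13 kg (None = absent). Origin on its axis at the collar's underside, z axis to the shank end. Square collar 26 x 26, z 0..8. Shank z 8..80: round, 16 dia. Cutting end z -48..0: 13 dia. At first it stands shank up in one of the six holes, collar resting on the block (origin 60 above the table, top 140), 2 to 3 mm loose; lifted 48 it is free.
- bit2: worn steel drill bit, 128 long, 0.13 kg (None = absent). Origin on its axis at the collar's underside, z axis to the shank end. Square collar 26 x 26, z 0..8. Shank z 8..80: round, 16 dia. Cutting end z -48..0: 13 dia. At first it stands shank up in one of the six holes, collar resting on the block (origin 60 above the table, top 140), 2 to 3 mm loose; lifted 48 it is free.
- bit3: worn steel drill bit, 128 long, 0.13 kg (None = absent). Origin on its axis at the collar's underside, z axis to the shank end. Square collar 26 x 26, z 0..8. Shank z 8..80: round, 16 dia. Cutting end z -48..0: 13 dia. At first it stands shank up in one of the six holes, collar resting on the block (origin 60 above the table, top 140), 2 to 3 mm loose; lifted 48 it is free.
- bit4: worn steel drill bit, 128 long, 0.13 kg (None = absent). Origin on its axis at the collar's underside, z axis to the shank end. Square collar 26 x 26, z 0..8. Shank z 8..80: round, 16 dia. Cutting end z -48..0: 13 dia. At first it stands shank up in one of the six holes, collar resting on the block (origin 60 above the table, top 140), 2 to 3 mm loose; lifted 48 it is free.
- bit5: worn steel drill bit, 128 long, 0.13 kg (None = absent). Origin on its axis at the collar's underside, z axis to the shank end. Square collar 26 x 26, z 0..8. Shank z 8..80: round, 16 dia. Cutting end z -48..0: 13 dia. At first it stands shank up in one of the six holes, collar resting on the block (origin 60 above the table, top 140), 2 to 3 mm loose; lifted 48 it is free.
- gauge: setting gauge to be left alone: dark steel knob 34 dia standing 28 above the block's top, on a 13 dia stem in one of the holes; origin under the knob, 60 above the table when seated, z up.
- basket: loose steel wire basket, 180 (x) x 260 (y) x 70 high outside, floor 4 thick, walls 4 thick, 0.9 kg; origin at the centre of its underside, z up. It can get pushed aside.
- mug: bystander: white mug, 80 dia, 90 high, standing; origin at the centre of its underside, z up.
- grease_jar: bystander: white jar with steel cap, 70 dia, 60 high, standing; origin at the centre of its underside, z up.
Not all that is in view belongs to the job. What is shaped like the bit5 but yellow is not meant. Leave any green look-alike of the bit3 alone.

How it is judged:
By the outcome, as a careful person would: the job done as asked, in the order asked, and still so for the second after the job is handed in, with the robot touching nothing.
Of bit1, bit2, bit3, bit4, bit5 only 3 to 5 are there at a start; the rules pass over those that are not, and their reading is None.
At some moment in a run one of basket may be knocked a few centimetres aside while the robot is not near it.
Once in a run the grip may slacken for a moment while it holds something.
It also fails if it takes over 210 s, if anything falls off the work surface, if the arm or the gripper's body presses on something with over 40 N, if the wrist force passes 120 N, or if a joint passes its speed limit or range.

ROBOT

A 6-joint arm with a two-finger parallel gripper is mounted at the origin on the work surface. World frame = base frame: x ahead of the robot, y to its left, z up, the work surface at z = 0. Lengths are in m, angles in rad, forces in N, time in s.
With the tool pointing down it reaches from about 0.325 to 0.775 m from the base axis. Payload 9.3 kg.
Tool frame: the origin (TCP) lies at the very end of the fingers, on their centre line; the grasp point (between the pads) lies 19 mm behind it; z points along the fingers, y is the line along which they close (so a half turn about z gives the same grasp; the last joint's range is limited). The gripper opens to 85 mm and grips with 20 to 120 N. Pads are 22 mm wide; open, the fingers measure 114 mm over their backs; the gripper's body (76 mm by 85 mm) begins 54 mm behind the grasp point. The pads swing forward as they close: fully open they stand 13 mm farther back than shut.
Start: joints at [1.101, 0.259, 0.021, 1.334, 0, 1.418], TCP at [0.171, 0.523, 0.231] pointing down, gripper open.
Joint ranges: [-3.04, 3.04], [-0.91, 1.82], [-1.04, 1.36], [-1.92, 1.95], [-1.52, 1.45], [-3.14, 3.14]. Speed limits (rad/s): [2.22, 2.22, 2.79, 3.14, 3.14, 3.14].

INTERFACE

Orientations are given as a 3x3 rotation matrix whose columns are the frame's x, y, z axes.
In Python, from cell import state, grab_frame, get_calibration, job_done gives the robot as it stands.
- The arm moves only by the tool apply_moves, never from a script. Its argument "steps" is a list of rows, each a list of 5 numbers: the shift along the tool's x, y, z in units of 60 mm (1.0 is 60 mm), then the turn about the tool's z in units of 10 degrees (1.0 is 10 degrees), then the opening, from -1 (shut) to 1 (fully open). A call has 1 to 8 rows; each row is the pose to reach, as a shift and turn from the pose commanded when the call began, along the tool's axes at that moment; what a row does not reach only later rows make up. A row lasts 1/8 s, in which the tool goes at most 62.5 mm and 10.7 degrees, less where a joint would pass 70% of its speed; a pose out of reach is approached as far as the arm can. A call with a gripper value outside its range is refused whole. The fingers move at their own pace and stop on an object; the grip force is fixed at half the most. Time passes only in rows, so rows that repeat a pose let the fingers close. It gives the time, the measured TCP pose, the force, the opening and the grip force at its end, in the units of the state.
- state(): the state, without advancing time (a new reading comes with each control period).
- grab_frame(name): name is "scene" or "top" or "wrist"; returns (picture, depth): 480x640x3 uint8, red, green, blue; 480x640 float32, m along the optical axis (not along the pixel's ray), 0 where there is no reading.
- get_calibration(name): a dict with "intrinsics" (3x3 intrinsics, pixels), "dist_coeffs" ([k1, k2, p1, p2, k3] as OpenCV has them; the pictures are not rectified), "R" (3x3) and "t" (3): a world point X has camera coordinates R X + t; the wrist camera has in their place "hand_eye" (4x4, takes a point from camera to tool coordinates, whose origin is the TCP and whose axes are the flange's). Camera axes: x right, y down, z forward; pixel columns grow to the right and rows downward; lengths in m; the calibration is good to about 2 mm. A picture is of the moment at which its call begins: read the wrist's pose just before it. get_calibration takes no time and is no camera call.
- job_done(): hands the job in; it is judged then, once.
The state is a dict: "time": time; "joints": joint angles; "joint_velocities": joint speeds; "effort": joint torques, N m; "tool_pos": TCP position; "eef_rot": TCP orientation; "force": force on the tool from outside, world axes, zero at the start; "ft_torque": the same for the moment, N m; "gripper_width": finger opening in m; "grip_force": force on a finger pad.
Only numpy, scipy, OpenCV 4.12 (cv2) and the standard library are available. Lean on these libraries where they do the work, as an engineer would, in place of code of your own. Each camera call takes 0.05 s, during which the arm holds its last target. There are 200 camera calls.

## Working session

There is one attempt and no reset: what is moved stays moved. The work goes in short steps, Python scripts to look and compute and a tool call to move; the robot and the scene stay as the last step left them, time stands still between calls to the robot, and variables do not carry over. Pictures are saved under pics/ and viewed, at most 14 in all, crops included, and the job is handed in when it is done.

Besides the shell and the picture viewer there is one more tool, called after "Call:" as a command line: name --pt "numbers of a row" for each row, then --argument value for the rest. apply_moves: Moves the arm, as the interface text tells. Its arguments: {"type":"object","properties":{"steps":{"type":"array","items":{"type":"array","items":{"type":"number"}}}},"required":["steps"]}

```bash
mkdir -p pics; cat > h.py <<'E'
import numpy as np, cv2
from cell import state, grab_frame, get_calibration, job_done
def save(n,name):
    p,d=grab_frame(n); cv2.imwrite(f'pics/{name}.png',p[:,:,::-1]); np.save(f'pics/{name}.npy',d); return p,d
def world(n,uv,d,s=None):
    """pixels (N,2), depths (N) -> world"""
    c=get_calibration(n); uv=np.array(uv,float).reshape(-1,1,2)
    q=cv2.undistortPoints(uv,np.array(c['intrinsics']),np.array(c['dist_coeffs'])).reshape(-1,2)
    P=np.c_[q,np.ones(len(q))]*np.array(d).reshape(-1,1)
    if n=='wrist':
        H=np.array(c['hand_eye']); s=s or state()
        P=P@H[:3,:3].T+H[:3,3]
        return P@np.array(s['eef_rot']).T+np.array(s['tool_pos'])
    return (P-np.array(c['t']))@np.array(c['R'])
def cloud(n,d,s=None):
    v,u=np.mgrid[0:480,0:640]
    W=world(n,np.c_[u.ravel(),v.ravel()],d.ravel(),s).reshape(480,640,3); W[d==0]=np.nan; return W
E
python3 - <<'E'
from h import *
s=state();print(s['tool_pos'],s['eef_rot'],s['gripper_width'],s['time'])
save('top','top0');save('scene','scene0')
for n in('top','scene'):
    c=get_calibration(n);print(n,-np.array(c['R']).T@np.array(c['t']))
E
```

```text
[0.17121355 0.52235174 0.23062262] [[-9.50237386e-01  3.11526133e-01 -6.15168948e-04]
 [ 3.11526688e-01  9.50236516e-01 -1.29873767e-03]
 [ 1.79965273e-04 -1.42575064e-03 -9.99998967e-01]] 0.08530761842534228 0.0
top [ 0.28843122 -0.02565773  1.19428394]
scene [0.9686115  0.66122243 1.12104321]
```

View pics/top0.png

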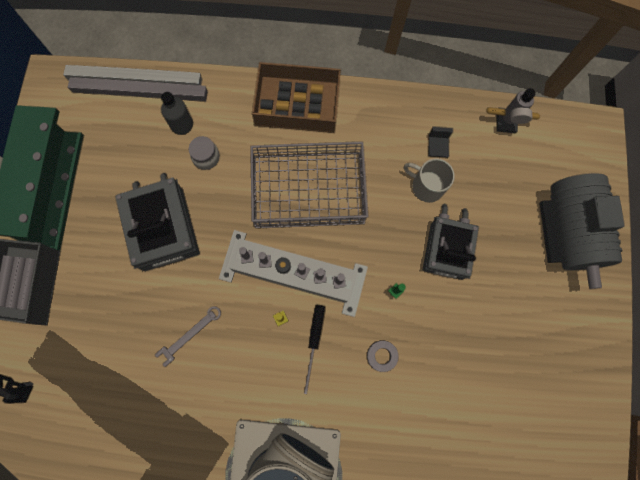

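View pics/scene0.png

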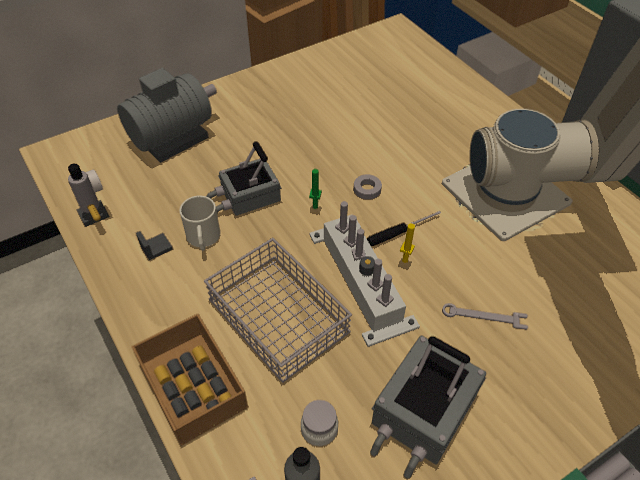

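The top view shows the large box at (155,222), the small box at (452,247), five grey bits in the block at (246,256), (264,260), (302,271), (320,275) and (340,281), the gauge at (283,265) and the basket at (308,185). The mug is at (435,178) and the jar at (203,152). Look-alikes are the yellow bit at (281,318) and the green one at (397,290); both stand outside the block, so I leave them alone. I choose the five grey ones in the block.

```bash
python3 - <<'E'
from h import *
d=np.load('pics/top0.npy');W=cloud('top',d)
p=cv2.imread('pics/top0.png')
cv2.imwrite('pics/crop0.png',cv2.resize(p[225:335,215:420],None,fx=3.8,fy=3.8,interpolation=cv2.INTER_CUBIC))
def rect(name,u0,u1,v0,v1,z0,z1):
    S=W[v0:v1,u0:u1].reshape(-1,3);S=S[(S[:,2]>z0)&(S[:,2]<z1)]
    r=cv2.minAreaRect((S[:,:2]*1000).astype(np.float32));print(name,len(S),np.round(r[0],1),np.round(r[1],1),round(r[2],1),np.round(S.mean(0),4))
rect('table',500,540,350,400,-.1,.1)
rect('main',105,210,170,280,.085,.1)
rect('mainbar',105,210,170,280,.155,.2)
rect('ctl',415,490,195,290,.055,.07)
rect('ctlbar',415,490,195,290,.12,.16)
rect('block',215,375,225,320,.05,.064)
rect('basket',240,375,130,235,.055,.08)
rect('mug',405,460,150,205,.08,.1)
rect('jar',185,222,130,172,.05,.07)
for n,u,v in(('b1',246,256),('b2',264,260),('g',283,265),('b3',302,271),('b4',320,275),('b5',340,281),('grn',397,290),('yel',281,318)):
    rect(n,u-11,u+11,v-13,v+13,.075,.16)
E
```

```text
table 1994 [ 269.8 -515.8] [112.   97.7] 3.7 [ 2.696e-01 -5.154e-01 -3.000e-04]
main 3731 [526.1 343. ] [172.  141.5] 23.3 [0.5241 0.3383 0.0956]
mainbar 293 [492.8 328.7] [22.5 76.1] 22.0 [0.4896 0.3265 0.176 ]
ctl 1694 [ 567.6 -327.3] [182.3 112.6] 0.5 [ 0.5405 -0.3233  0.0656]
ctlbar 229 [ 508.3 -323.8] [64.2 20.4] 81.7 [ 0.5059 -0.3221  0.1379]
block 2874 [415.1  32.6] [271.1 151.4] 80.1 [0.4512 0.0231 0.0595]
basket 995 [659.2  10.6] [184.  263.4] 8.0 [0.656  0.0122 0.0701]
mug 285 [ 695.  -277.4] [77.8 82.9] 19.3 [ 0.6951 -0.2753  0.0879]
jar 523 [718.3 268.2] [62.2 59.3] 87.2 [0.7168 0.2677 0.0594]
b1 91 [471.3 129.2] [15.5 15. ] 75.3 [0.4692 0.1273 0.1227]
b2 85 [465.   87.3] [14.7 15.3] 70.8 [0.4632 0.0865 0.125 ]
g 194 [457.7  46.3] [32.5 32.2] 51.3 [0.4578 0.0458 0.0871]
b3 79 [450.2   3.9] [14.9 14.7] 51.1 [0.4482 0.0035 0.1267]
b4 73 [442.2 -36.1] [14.2 14.4] 5.2 [ 0.4404 -0.0358  0.1278]
b5 75 [435.9 -78. ] [14.3 14. ] 4.0 [ 0.4344 -0.0778  0.1267]
grn 82 [ 428.9 -205.2] [15.4 15.1] 23.9 [ 0.4278 -0.2035  0.1153]
yel 59 [344.7  40.3] [14.5 14.6] 7.2 [0.3444 0.0397 0.1231]
```

View pics/crop0.png

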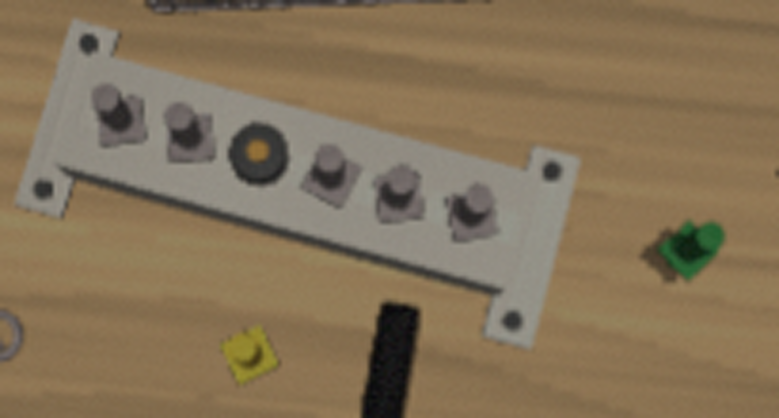

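```bash
cat >> h.py <<'E'
def plan(wps,s=None):
    """wps: (x,y,z,yaw of tool y in deg or None) -> shift in 60 mm and turn in 10 deg units, from the pose now"""
    s=s or state();R=np.array(s['eef_rot']);p=np.array(s['tool_pos'])
    y0=np.degrees(np.arctan2(R[1,1],R[0,1]))
    print('t',round(s['time'],2),'pos',p.round(4),'yaw',round(y0,1),'w',round(s['gripper_width'],4),'gf',round(s['grip_force'],1),'F',np.round(s['force'],1))
    for w in wps:
        dy=0 if w[3] is None else (y0-w[3]+90)%180-90
        print(np.round(R.T@(np.array(w[:3])-p)/.06,2),round(dy/10,2))
def along(c,yawdeg,o,z,yaw=None):
    a=np.radians(yawdeg);return (c[0]+o*np.cos(a),c[1]+o*np.sin(a),z,yawdeg if yaw is None else yaw)
MAIN=(.527,.343);MY=23.;CTL=(.542,-.329);CY=-8.3
E
python3 - <<'E'
from h import *
plan([along(MAIN,MY,-.082,.235),along(MAIN,MY,-.082,.155)])
E
```

```text
t 0.1 pos [0.1712 0.5224 0.2307] yaw 71.8 w 0.0853 gf 0.0 F [-1.1  0.1 -0.5]
[-5.54 -1.89 -0.07] 4.88
[-5.54 -1.89  1.26] 4.88
```

Call:
apply_moves --pt "-5.54 -1.89 -0.1 4.9 -1" --pt "-5.54 -1.89 -0.1 4.9 -1" --pt "-5.54 -1.89 -0.1 4.9 -1" --pt "-5.54 -1.89 -0.1 4.9 -1" --pt "-5.54 -1.89 -0.1 4.9 -1" --pt "-5.54 -1.89 -0.1 4.9 -1" --pt "-5.54 -1.89 -0.1 4.9 -1" --pt "-5.54 -1.89 -0.1 4.9 -1"

```text
time: 1.1
tool_pos: [0.4515, 0.3114, 0.2369]
eef_rot: [[-0.388, 0.922, -0.001], [0.922, 0.388, -0.0], [0.0, -0.001, -1.0]]
force: [-0.5, 0.5, -1.4]
gripper_width: 0.0001
grip_force: 0.0
```

```bash
python3 - <<'E'
from h import *
plan([along(MAIN,MY,-.082,.155),along(MAIN,MY,.006,.155),along(MAIN,MY,-.03,.155),along(MAIN,MY,-.03,.24)])
E
```

```text
t 1.1 pos [0.4515 0.3114 0.2369] yaw 22.8 w 0.0001 gf 0.0 F [-0.5  0.5 -1.4]
[-0.01 -0.    1.37] -0.02
[-0.    1.47  1.36] -0.02
[-0.    0.87  1.36] -0.02
[-0.    0.87 -0.05] -0.02
```

Lower, then push gently at about 12 mm per row.

Call:
apply_moves --pt "0 0 0.7 0 -1" --pt "0 0 1.36 0 -1" --pt "0 0 1.36 0 -1" --pt "0 0.25 1.36 0 -1" --pt "0 0.5 1.36 0 -1" --pt "0 0.75 1.36 0 -1" --pt "0 0.95 1.36 0 -1" --pt "0 1.1 1.36 0 -1"

```text
time: 2.1
tool_pos: [0.5137, 0.3372, 0.1555]
eef_rot: [[-0.388, 0.922, 0.0], [0.922, 0.388, -0.0], [-0.0, 0.0, -1.0]]
force: [-1.0, -0.4, -0.1]
gripper_width: -0.0003
grip_force: 0.1
```

Call:
apply_moves --pt "0 0.15 0 0 -1" --pt "0 0.3 0 0 -1" --pt "0 0.42 0 0 -1" --pt "0 0.42 0 0 -1" --pt "0 0.42 0 0 -1" --pt "0 0.0 0 0 -1" --pt "0 -0.2 0 0 -1" --pt "0 -0.2 0 0 -1"

```text
time: 3.1
tool_pos: [0.5012, 0.3322, 0.1563]
eef_rot: [[-0.389, 0.921, 0.001], [0.921, 0.389, 0.0], [0.0, 0.001, -1.0]]
force: [-0.6, -0.3, 0.3]
gripper_width: 0.0
grip_force: 0.0
```

Call:
apply_moves --pt "0 0 -0.8 0 -1" --pt "0 0 -1.5 0 -1" --pt "0 0 -1.5 0 -1" --pt "0 0 -1.5 0 -1"

```text
time: 3.6
tool_pos: [0.5019, 0.3323, 0.245]
eef_rot: [[-0.388, 0.922, -0.0], [0.922, 0.388, -0.0], [-0.0, -0.0, -1.0]]
force: [-0.1, -0.1, -0.1]
gripper_width: -0.0005
grip_force: 0.0
```

```bash
python3 - <<'E'
from h import *
p,d=save('top','top1');W=cloud('top',d)
S=W[160:280,105:210].reshape(-1,3);S=S[(S[:,2]>.155)&(S[:,2]<.195)];print(len(S),S.mean(0), [along(MAIN,MY,o,.17)[:2] for o in(-.039,.039)])
plan([along(CTL,CY,-.075,.245),along(CTL,CY,-.075,.115)])
E
```

```text
214 [0.5658265  0.34393476 0.17475442] [(np.float64(0.49110031071535487), np.float64(0.32776148598891836)), (np.float64(0.5628996892846452), np.float64(0.3582385140110817))]
t 3.65 pos [0.5016 0.3322 0.2445] yaw 22.8 w -0.0 gf 0.0 F [ 0.1 -0.3 -0.3]
[-9.77 -4.73 -0.  ] 3.11
[-9.77 -4.72  2.17] 3.11
```

Main switch is off. Now the control box.

Call:
apply_moves --pt "-9.77 -4.73 0 3.1 -1" --pt "-9.77 -4.73 0 3.1 -1" --pt "-9.77 -4.73 0 3.1 -1" --pt "-9.77 -4.73 0 3.1 -1" --pt "-9.77 -4.73 0 3.1 -1" --pt "-9.77 -4.73 0 3.1 -1" --pt "-9.77 -4.73 0 3.1 -1" --pt "-9.77 -4.73 0 3.1 -1"

```text
time: 4.65
tool_pos: [0.4749, -0.1689, 0.2446]
eef_rot: [[0.142, 0.99, -0.001], [0.99, -0.142, 0.001], [0.001, -0.001, -1.0]]
force: [1.7, 0.3, 0.5]
gripper_width: -0.0002
grip_force: 0.0
```

```bash
python3 - <<'E'
from h import *
plan([along(CTL,CY,-.075,.245),along(CTL,CY,-.075,.115)])
E
```

```text
t 4.65 pos [ 0.4749 -0.1689  0.2446] yaw -8.2 w -0.0002 gf 0.0 F [1.7 0.3 0.5]
[-2.48  0.24 -0.01] 0.01
[-2.48  0.24  2.16] 0.01
```

Call:
apply_moves --pt "-2.48 0.24 0 0 -1" --pt "-2.48 0.24 0 0 -1" --pt "-2.48 0.24 0 0 -1" --pt "-2.48 0.24 0.8 0 -1" --pt "-2.48 0.24 1.6 0 -1" --pt "-2.48 0.24 2.16 0 -1" --pt "-2.48 0.24 2.16 0 -1" --pt "-2.48 0.24 2.16 0 -1"

```text
time: 5.65
tool_pos: [0.4693, -0.3163, 0.1171]
eef_rot: [[0.141, 0.99, 0.001], [0.99, -0.141, -0.001], [-0.0, 0.001, -1.0]]
force: [-1.0, -0.2, 0.0]
gripper_width: 0.0002
grip_force: 0.0
```

```bash
python3 - <<'E'
from h import *
plan([along(CTL,CY,-.075,.115),along(CTL,CY,.004,.115),along(CTL,CY,-.03,.115),along(CTL,CY,-.03,.24)])
E
```

```text
t 5.65 pos [ 0.4693 -0.3163  0.1171] yaw -8.1 w 0.0002 gf 0.0 F [-1.  -0.2  0. ]
[-0.03 -0.02  0.04] 0.02
[-0.04  1.3   0.04] 0.02
[-0.04  0.73  0.04] 0.02
[-0.04  0.73 -2.05] 0.02
```

Call:
apply_moves --pt "0 0.2 0 0 -1" --pt "0 0.4 0 0 -1" --pt "0 0.6 0 0 -1" --pt "0 0.8 0 0 -1" --pt "0 1.0 0 0 -1" --pt "0 1.15 0 0 -1" --pt "0 1.3 0 0 -1" --pt "0 1.3 0 0 -1"

```text
time: 6.65
tool_pos: [0.5465, -0.3275, 0.1158]
eef_rot: [[0.141, 0.99, -0.0], [0.99, -0.141, 0.0], [0.0, -0.0, -1.0]]
force: [-0.5, 0.1, 0.4]
gripper_width: -0.0
grip_force: 0.0
```

Call:
apply_moves --pt "0 0 0 0 -1" --pt "0 0 0 0 -1" --pt "0 -0.3 0 0 -1" --pt "0 -0.6 0 0 -1" --pt "0 -0.6 -1 0 -1" --pt "0 -0.6 -2.1 0 1" --pt "0 -0.6 -2.1 0 1" --pt "0 -0.6 -2.1 0 1"

```text
time: 7.65
tool_pos: [0.5101, -0.3223, 0.2422]
eef_rot: [[0.142, 0.99, 0.0], [0.99, -0.142, -0.0], [-0.0, 0.0, -1.0]]
force: [0.4, -0.0, -0.9]
gripper_width: 0.0545
grip_force: 0.0
```

```bash
cat >> h.py <<'E'
BITS={1:(.471,.128),2:(.4645,.087),3:(.4495,.004),4:(.442,-.036),5:(.4355,-.078)}
E
python3 - <<'E'
from h import *
p,d=save('top','top2');W=cloud('top',d)
S=W[195:290,415:490].reshape(-1,3);S=S[(S[:,2]>.12)&(S[:,2]<.16)];print(len(S),S.mean(0), [along(CTL,CY,o,.17)[:2] for o in(-.034,.034)])
# line fit of row + pitch from tops
import itertools
B=np.array([[471.3,129.2],[465,87.3],[457.7,46.3],[450.2,3.9],[442.2,-36.1],[435.9,-78]]);k=(np.arange(6)-2.5)*42
A=np.c_[np.ones(6),k];f=np.linalg.lstsq(A,B,rcond=None)[0];print(f,(A@f).round(1))
plan([(*BITS[5],.24,-9.9),(*BITS[5],.085,-9.9)])
E
```

```text
112 [ 0.57541275 -0.31219756  0.1371254 ] [(np.float64(0.5083561231716551), np.float64(-0.32409188916596693)), (np.float64(0.575643876828345), np.float64(-0.3339081108340331))]
[[ 4.53716667e+02  2.54333333e+01]
 [-1.72040816e-01 -9.85442177e-01]] [[471.8 128.9]
 [464.6  87.5]
 [457.3  46.1]
 [450.1   4.7]
 [442.9 -36.6]
 [435.7 -78. ]]
t 7.7 pos [ 0.5099 -0.3221  0.2411] yaw -8.2 w 0.0616 gf 0.0 F [-0.   0.5 -0.1]
[ 3.85 -1.8   0.02] 0.17
[ 3.85 -1.8   2.61] 0.17
```

Both are off. Now bit 5.

Call:
apply_moves --pt "3.85 -1.8 0 0.2 1" --pt "3.85 -1.8 0 0.2 1" --pt "3.85 -1.8 0 0.2 1" --pt "3.85 -1.8 0 0.2 1" --pt "3.85 -1.8 0 0.2 1" --pt "3.85 -1.8 0 0.2 1" --pt "3.85 -1.8 0.8 0.2 0.4" --pt "3.85 -1.8 1.4 0.2 0"

```text
time: 8.7
tool_pos: [0.4362, -0.0796, 0.1559]
eef_rot: [[0.178, 0.984, -0.001], [0.984, -0.178, 0.0], [0.0, -0.001, -1.0]]
force: [1.2, 0.1, 0.6]
gripper_width: 0.0516
grip_force: 0.0
```

```bash
sed -i 's/^BITS=.*/BITS={1:(.4718,.1289),2:(.4646,.0875),3:(.4501,.0045),4:(.4428,-.0366),5:(.4357,-.078)}/' h.py
python3 - <<'E'
from h import *
s=state();p,d=save('wrist','w0')
W=cloud('wrist',d,s).reshape(-1,3)
for k,b in BITS.items():
    S=W[(np.hypot(W[:,0]-b[0],W[:,1]-b[1])<.014)&(abs(W[:,2]-.138)<.007)];print(k,b,len(S),S.mean(0).round(4) if len(S) else '')
plan([(*BITS[5],.085,-9.9),(*BITS[5],.25,-9.9)])
E
```

```text
1 (0.4718, 0.1289) 0 
2 (0.4646, 0.0875) 0 
3 (0.4501, 0.0045) 1185 [0.4514 0.0035 0.1401]
4 (0.4428, -0.0366) 1013 [ 0.4438 -0.0355  0.1398]
5 (0.4357, -0.078) 946 [ 0.4378 -0.0773  0.1391]
t 8.75 pos [ 0.4343 -0.0789  0.152 ] yaw -10.3 w 0.0443 gf 0.0 F [-1.6  1.1 -4.1]
[0.02 0.03 1.12] -0.04
[ 0.02  0.01 -1.63] -0.04
```

View pics/w0.png

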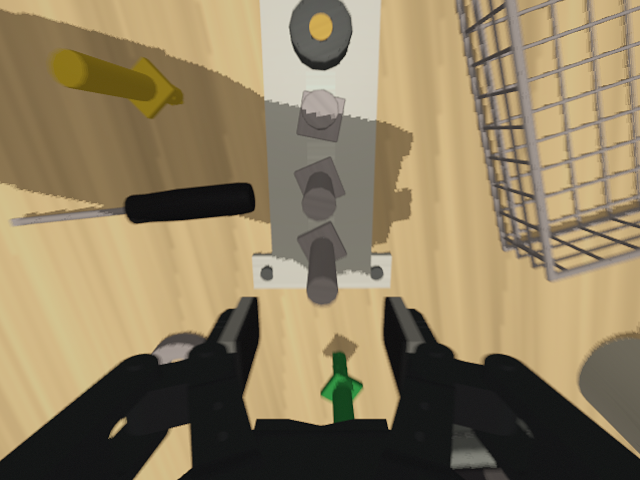

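The wrist view shows bit 5 (top at (322,290)) centred between the fingers, with bits 4 and 3 beyond it, the gauge at (320,30), and the basket to the right. Descend and grip.

Call:
apply_moves --pt "0.02 0.04 0.6 0 0" --pt "0.02 0.04 1.1 0 0" --pt "0.02 0.04 1.1 0 0" --pt "0.02 0.04 1.1 0 -1" --pt "0.02 0.04 1.1 0 -1" --pt "0.02 0.04 1.1 0 -1" --pt "0.02 0.04 1.1 0 -1" --pt "0.02 0.04 1.1 0 -1"

```text
time: 9.75
tool_pos: [0.4392, -0.0779, 0.0928]
eef_rot: [[0.176, 0.984, 0.001], [0.984, -0.176, -0.001], [-0.001, 0.001, -1.0]]
force: [-1.0, -1.3, 6.1]
gripper_width: 0.0147
grip_force: 58.9
```

Call:
apply_moves --pt "0 0 -0.4 0 -1" --pt "0 0 -0.8 0 -1" --pt "0 0 -1.2 0 -1" --pt "0 0 -1.9 0 -1" --pt "0 0 -2.7 0 -1" --pt "0 0 -2.7 0 -1" --pt "0 0 -2.7 0 -1"

```text
time: 10.62
tool_pos: [0.4385, -0.0774, 0.2534]
eef_rot: [[0.176, 0.984, -0.001], [0.984, -0.176, 0.0], [0.0, -0.001, -1.0]]
force: [-0.7, 0.6, -1.5]
gripper_width: 0.0148
grip_force: 58.9
```

```bash
python3 - <<'E'
from h import *
p,d=save('top','top3');W=cloud('top',d)
S=W[120:240,235:380].reshape(-1,3);S=S[(S[:,2]>.055)&(S[:,2]<.08)]
print(cv2.minAreaRect((S[:,:2]*1000).astype(np.float32)))
plan([(.656,-.04,.25,None),(.656,-.04,.10,None)])
E
```

```text
((666.2237548828125, 60.630767822265625), (224.09893798828125, 357.95684814453125), 53.195350646972656)
t 10.68 pos [ 0.4383 -0.0773  0.2529] yaw -10.1 w 0.0144 gf 58.9 F [ 0.4  0.5 -1.6]
[1.25 3.46 0.04] 0.0
[1.25 3.47 2.54] 0.0
```

Call:
apply_moves --pt "1.9 3.5 0 0 -1" --pt "1.9 3.5 0 0 -1" --pt "1.9 3.5 0 0 -1" --pt "1.9 3.5 0 0 -1" --pt "1.9 3.5 0 0 -1" --pt "1.9 3.5 0 0 -1" --pt "1.9 3.5 0 0 -1"

```text
time: 11.55
tool_pos: [0.6646, -0.0028, 0.2543]
eef_rot: [[0.177, 0.984, -0.0], [0.984, -0.177, -0.0], [-0.0, -0.0, -1.0]]
force: [-0.6, -0.1, -1.1]
gripper_width: 0.0145
grip_force: 59.1
```

```bash
cat >> h.py <<'E'
def basket(name):
    p,d=save('top',name);W=cloud('top',d)
    S=W[100:250,215:400].reshape(-1,3);S=S[(S[:,2]>.060)&(S[:,2]<.078)&(S[:,0]>.53)]
    r=cv2.minAreaRect((S[:,:2]*1000).astype(np.float32));print('basket',np.round(r[0]),np.round(r[1]),round(r[2],1),len(S))
E
python3 - <<'E'
from h import *
basket('top4')
plan([(.656,.005,.25,None),(.656,.005,.10,None)])
E
```

```text
basket [672. -79.] [184.  83.] 6.8 335
t 11.6 pos [ 0.6646 -0.0028  0.2548] yaw -10.2 w 0.0147 gf 59.1 F [ 0.2 -0.1 -1. ]
[ 0.1  -0.17  0.08] 0.0
[ 0.1  -0.17  2.58] 0.0
```

View pics/top4.png

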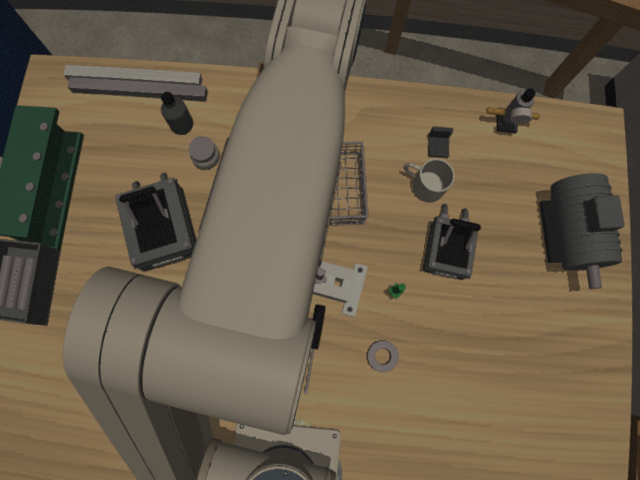

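Both handles lean away (bars at (150,195) and (462,227)), hole 5 is empty and the basket's right edge is still at (365,185). Lower and release.

Call:
apply_moves --pt "0.1 -0.15 0.8 0 -1" --pt "0.1 -0.15 1.6 0 -1" --pt "0.1 -0.15 2.3 0 -1" --pt "0.1 -0.15 2.6 0 -1" --pt "0.1 -0.15 2.6 0 -1" --pt "0.1 -0.15 2.6 0 0.3" --pt "0.1 -0.15 2.6 0 0.3" --pt "0.1 -0.15 2.6 0 0.3"

```text
time: 12.6
tool_pos: [0.6581, 0.005, 0.0991]
eef_rot: [[0.176, 0.984, 0.002], [0.984, -0.176, -0.0], [0.0, 0.002, -1.0]]
force: [0.8, -0.2, 0.7]
gripper_width: 0.0557
grip_force: 0.0
```

Call:
apply_moves --pt "0 0 0 0 0.5" --pt "0 0 0 0 0.5" --pt "0 0 -1 0 0.3" --pt "0 0 -2 0 0.3" --pt "0 0 -2.6 0 0.3" --pt "0 0 -2.6 0 0.3"

```text
time: 13.35
tool_pos: [0.6587, 0.005, 0.2574]
eef_rot: [[0.176, 0.984, 0.006], [0.984, -0.176, -0.001], [0.0, 0.006, -1.0]]
force: [0.1, 1.6, -1.1]
gripper_width: 0.0556
grip_force: 0.0
```

```bash
python3 - <<'E'
from h import *
save('wrist','w1')
plan([(.4438,-.0358,.25,-9.9)])
E
```

```text
t 13.4 pos [0.6582 0.0051 0.255 ] yaw -10.1 w 0.0558 gf 0.0 F [ 0.7 -0.  -1.7]
[-1.3  -3.4   0.08] -0.02
```

View pics/w1.png

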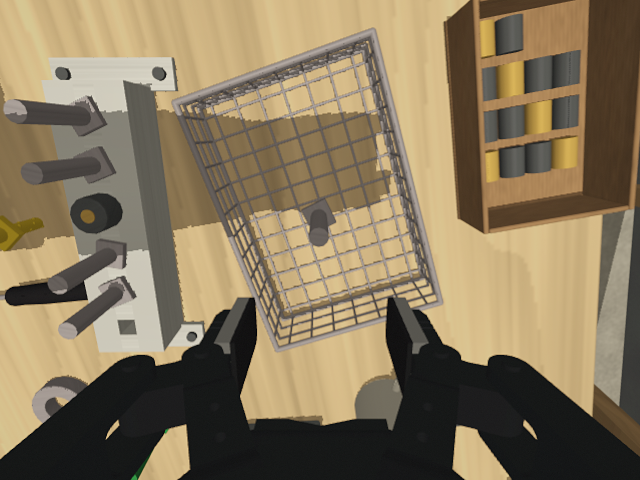

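The bit is in the basket but still standing upright at (318,230). I'll tip it over gently toward +y so that it lies down.

Call:
apply_moves --pt "-0.9 0 0 0 -1" --pt "-0.9 0 0 0 -1" --pt "-0.9 0 0.8 0 -1" --pt "-0.9 0 1.6 0 -1" --pt "-0.9 0 2.4 0 -1" --pt "-0.9 0 2.4 0 -1" --pt "-0.6 0 2.4 0 -1" --pt "-0.4 0 2.4 0 -1"

```text
time: 14.4
tool_pos: [0.6547, -0.0172, 0.1123]
eef_rot: [[0.176, 0.984, 0.003], [0.984, -0.176, -0.0], [0.0, 0.003, -1.0]]
force: [0.4, -1.3, 0.7]
gripper_width: -0.0001
grip_force: 0.0
```

Call:
apply_moves --pt "0.2 0 0 0 -1" --pt "0.4 0 0 0 -1" --pt "0.6 0 0 0 -1" --pt "0.6 0 -0.6 0 -1" --pt "0.6 0 -1.6 0 -1" --pt "0.6 0 -2.4 0 0" --pt "0.6 0 -2.4 0 0.2" --pt "0.6 0 -2.4 0 0.2"

```text
time: 15.4
tool_pos: [0.6597, 0.0172, 0.2534]
eef_rot: [[0.176, 0.984, -0.001], [0.984, -0.176, 0.0], [-0.0, -0.001, -1.0]]
force: [-0.2, 0.2, -1.4]
gripper_width: 0.0509
grip_force: 0.0
```

```bash
python3 - <<'E'
from h import *
save('wrist','w2')
plan([(.4438,-.0358,.25,-9.9)])
E
```

```text
t 15.45 pos [0.6595 0.0172 0.2527] yaw -10.1 w 0.0512 gf 0.0 F [ 0.   0.8 -0.3]
[-1.5  -3.38  0.05] -0.02
```

View pics/w2.png

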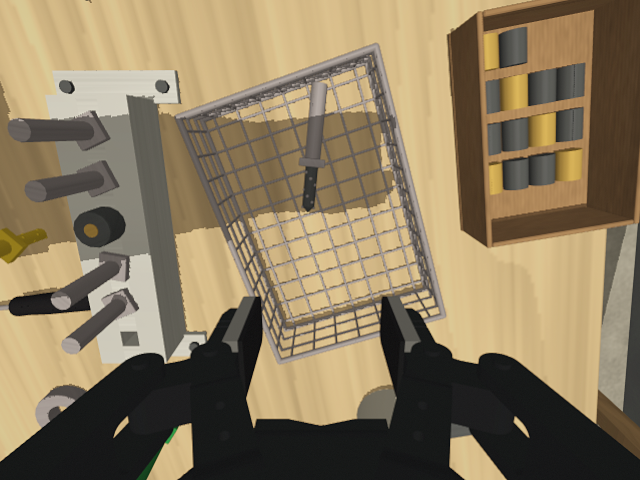

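Bit 5 now lies flat in the basket, from (318,85) to (308,208). Next, bit 4.

Call:
apply_moves --pt "-1.48 -3.4 0 0 0.2" --pt "-1.48 -3.4 0 0 0.2" --pt "-1.48 -3.4 0 0 0.2" --pt "-1.48 -3.4 0 0 0.2" --pt "-1.48 -3.4 0 0 0.2" --pt "-1.48 -3.4 0 0 0.2" --pt "-1.48 -3.4 0.8 0 0.2" --pt "-1.48 -3.4 1.5 0 0.2"

```text
time: 16.45
tool_pos: [0.4442, -0.0343, 0.1621]
eef_rot: [[0.176, 0.984, -0.001], [0.984, -0.176, 0.0], [0.0, -0.001, -1.0]]
force: [0.7, 0.4, 0.5]
gripper_width: 0.0517
grip_force: 0.0
```

```bash
python3 - <<'E'
from h import *
plan([(.4438,-.0358,.089,-9.9)])
E
```

```text
t 16.45 pos [ 0.4442 -0.0343  0.1621] yaw -10.1 w 0.0517 gf 0.0 F [0.7 0.4 0.5]
[-0.03 -0.    1.22] -0.02
```

Call:
apply_moves --pt "-0.02 0 0.7 0 0.2" --pt "-0.02 0 1.2 0 0.2" --pt "-0.02 0 1.2 0 0.2" --pt "-0.02 0 1.2 0 -1" --pt "-0.02 0 1.2 0 -1" --pt "-0.02 0 1.2 0 -1" --pt "-0.02 0 1.2 0 -1" --pt "-0.02 0 1.2 0 -1"

```text
time: 17.45
tool_pos: [0.4441, -0.0359, 0.0931]
eef_rot: [[0.176, 0.984, 0.003], [0.984, -0.176, -0.0], [0.0, 0.003, -1.0]]
force: [0.7, 1.4, 6.2]
gripper_width: 0.0141
grip_force: 58.4
```

Call:
apply_moves --pt "0 0 -0.4 0 -1" --pt "0 0 -0.8 0 -1" --pt "0 0 -1.2 0 -1" --pt "0 0 -1.9 0 -1" --pt "0 0 -2.7 0 -1" --pt "0 0 -2.7 0 -1" --pt "0 0 -2.7 0 -1"

```text
time: 18.32
tool_pos: [0.4428, -0.0356, 0.2535]
eef_rot: [[0.176, 0.984, -0.001], [0.984, -0.176, 0.0], [0.0, -0.001, -1.0]]
force: [0.1, 0.1, -2.4]
gripper_width: 0.0145
grip_force: 58.9
```

```bash
python3 - <<'E'
from h import *
basket('top5')
plan([(.655,-.075,.25,None),(.655,-.075,.10,None)])
E
```

```text
basket [716.  19.] [299. 263.] 8.0 993
t 18.38 pos [ 0.4426 -0.0356  0.253 ] yaw -10.2 w 0.0145 gf 58.9 F [-1.4  0.2 -2.6]
[-0.02  3.6   0.04] 0.0
[-0.02  3.6   2.54] 0.0
```

Call:
apply_moves --pt "0 3.6 0 0 -1" --pt "0 3.6 0 0 -1" --pt "0 3.6 0 0 -1" --pt "0 3.6 0 0 -1" --pt "0 3.6 0 0 -1" --pt "0 3.6 0.8 0 -1" --pt "0 3.6 1.6 0 -1" --pt "0 3.6 2.2 0 -1"

```text
time: 19.38
tool_pos: [0.6536, -0.0732, 0.1195]
eef_rot: [[0.176, 0.984, -0.003], [0.984, -0.176, 0.001], [0.0, -0.003, -1.0]]
force: [0.6, 0.3, -1.6]
gripper_width: 0.0147
grip_force: 59.4
```

Call:
apply_moves --pt "0 0 0.35 0 -1" --pt "0 0 0.35 0 -1" --pt "0 0 0.35 0 0.3" --pt "0 0 0.35 0 0.3" --pt "0 0 0.35 0 0.4" --pt "0 0 -0.5 0 0.4" --pt "0 0 -1.3 0 0.3" --pt "0 0 -1.3 0 -1"

```text
time: 20.38
tool_pos: [0.6575, -0.0741, 0.2049]
eef_rot: [[0.176, 0.984, 0.008], [0.984, -0.176, -0.002], [-0.0, 0.008, -1.0]]
force: [-0.1, 0.2, -1.5]
gripper_width: 0.0386
grip_force: 0.0
```

```bash
python3 - <<'E'
from h import *
s=state();p,d=save('wrist','w3')
W=cloud('wrist',d,s).reshape(-1,3)
S=W[(np.hypot(W[:,0]-.655,W[:,1]+.075)<.08)&(W[:,2]>.085)&(W[:,2]<.17)];print(len(S),S.mean(0) if len(S) else '')
plan([(.655,-.075,.25,None)])
E
```

```text
836 [ 0.65988688 -0.07186728  0.12203631]
t 20.43 pos [ 0.6566 -0.074   0.2023] yaw -10.2 w 0.0312 gf 0.0 F [-0.7 -0.3 -1.4]
[-0.02 -0.02 -0.8 ] 0.0
```

It is standing again, so tip it over the same way.

Call:
apply_moves --pt "-0.8 0 -0.2 0 -1" --pt "-0.8 0 -0.2 0 -1" --pt "-0.8 0 0.7 0 -1" --pt "-0.8 0 1.5 0 -1" --pt "-0.8 0 1.5 0 -1" --pt "-0.5 0 1.5 0 -1" --pt "-0.3 0 1.5 0 -1" --pt "-0.1 0 1.5 0 -1"

```text
time: 21.42
tool_pos: [0.6556, -0.0784, 0.1117]
eef_rot: [[0.175, 0.984, 0.002], [0.985, -0.175, -0.001], [-0.0, 0.002, -1.0]]
force: [0.3, -0.3, -0.0]
gripper_width: 0.0001
grip_force: 0.0
```

Call:
apply_moves --pt "0.2 0 0 0 -1" --pt "0.3 0 0 0 -1" --pt "0.3 0 -0.6 0 -1" --pt "0.3 0 -1.6 0 -1" --pt "0.3 0 -2.4 0 0" --pt "0.3 0 -2.4 0 0.2" --pt "0.3 0 -2.4 0 0.2"

```text
time: 22.3
tool_pos: [0.6578, -0.0619, 0.2534]
eef_rot: [[0.176, 0.984, -0.001], [0.984, -0.176, 0.0], [-0.0, -0.001, -1.0]]
force: [0.1, -0.4, -1.2]
gripper_width: 0.0509
grip_force: 0.0
```

```bash
python3 - <<'E'
from h import *
s=state();p,d=save('wrist','w4')
W=cloud('wrist',d,s).reshape(-1,3)
S=W[(np.hypot(W[:,0]-.655,W[:,1]+.03)<.11)&(W[:,2]>.078)&(W[:,2]<.17)];print(len(S),S.mean(0) if len(S) else '')
plan([(.4514,.0036,.25,-9.9)])
E
```

```text
0 
t 22.35 pos [ 0.6575 -0.0619  0.2527] yaw -10.2 w 0.0514 gf 0.0 F [-0.3 -0.7 -0.5]
[ 0.47 -3.57  0.05] -0.03
```

View pics/w4.png

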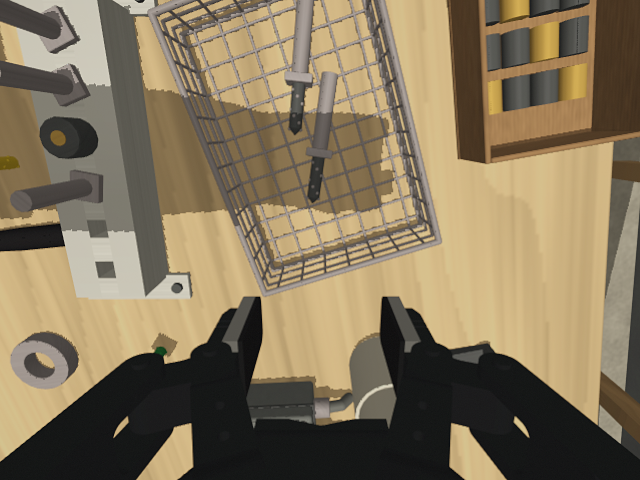

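Both bits lie flat in the basket, and holes 4 and 5 are empty. Now bit 3, at (60,190) in this view.

Call:
apply_moves --pt "0.46 -3.57 0 0 0.2" --pt "0.46 -3.57 0 0 0.2" --pt "0.46 -3.57 0 0 0.2" --pt "0.46 -3.57 0 0 0.2" --pt "0.46 -3.57 0 0 0.2" --pt "0.46 -3.57 0 0 0.2" --pt "0.46 -3.57 0.8 0 0.2" --pt "0.46 -3.57 1.5 0 0.2"

```text
time: 23.35
tool_pos: [0.4529, 0.0025, 0.1621]
eef_rot: [[0.177, 0.984, -0.001], [0.984, -0.177, 0.0], [-0.0, -0.001, -1.0]]
force: [0.2, -0.1, 0.0]
gripper_width: 0.0512
grip_force: 0.0
```

Call:
apply_moves --pt "0 0 0.7 0 0.2" --pt "0 0 1.12 0 0.2" --pt "0 0 1.12 0 0.2" --pt "0 0 1.12 0 -1" --pt "0 0 1.12 0 -1" --pt "0 0 1.12 0 -1" --pt "0 0 1.12 0 -1" --pt "0 0 1.12 0 -1"

```text
time: 24.35
tool_pos: [0.4525, 0.0029, 0.0976]
eef_rot: [[0.176, 0.984, 0.002], [0.984, -0.176, -0.0], [0.0, 0.002, -1.0]]
force: [0.3, 0.6, 5.7]
gripper_width: 0.0146
grip_force: 58.7
```

Call:
apply_moves --pt "0 0 -0.4 0 -1" --pt "0 0 -0.8 0 -1" --pt "0 0 -1.2 0 -1" --pt "0 0 -1.9 0 -1" --pt "0 0 -2.7 0 -1" --pt "0 0 -2.7 0 -1" --pt "0 0 -2.7 0 -1"

```text
time: 25.22
tool_pos: [0.4515, 0.003, 0.2581]
eef_rot: [[0.176, 0.984, -0.001], [0.984, -0.176, 0.0], [-0.0, -0.001, -1.0]]
force: [0.7, -0.1, -1.8]
gripper_width: 0.0143
grip_force: 58.9
```

```bash
python3 - <<'E'
from h import *
basket('top6')
plan([(.705,-.065,.25,None)])
E
```

```text
basket [715.  16.] [289. 270.] 5.1 912
t 25.27 pos [0.4514 0.003  0.2577] yaw -10.2 w 0.0147 gf 58.9 F [-0.4  0.8 -1.5]
[-0.37  4.36  0.12] 0.0
```

```bash
python3 - <<'E'
from h import *
for n in('top0','top2','top5','top6'):
    W=cloud('top',np.load(f'pics/{n}.npy'))
    S=W[100:250,215:400].reshape(-1,3);S=S[(S[:,2]>.060)&(S[:,2]<.078)&(S[:,0]>.56)&(S[:,0]<.78)]
    P=S[S[:,1]<-.09];Q=S[S[:,1]>.11]
    out=[n]
    for T in(P,Q):
        if len(T)>10:
            f=np.polyfit(T[:,0],T[:,1],1);out+=[len(T),f.round(3),np.percentile(T[:,0],[2,98]).round(3)]
    print(out)
E
```

```text
['top0', 250, array([ 0.09 , -0.174]), array([0.584, 0.765]), 238, array([0.052, 0.102]), array([0.565, 0.734])]
['top2', 250, array([ 0.09 , -0.174]), array([0.584, 0.765]), 237, array([0.053, 0.101]), array([0.565, 0.734])]
['top5', 90, array([ 0.233, -0.277]), array([0.686, 0.765]), 239, array([0.054, 0.101]), array([0.565, 0.734])]
['top6', 250, array([ 0.09 , -0.174]), array([0.583, 0.765]), 63, array([-0.08 ,  0.203]), array([0.69 , 0.733])]
```

View pics/top6.png

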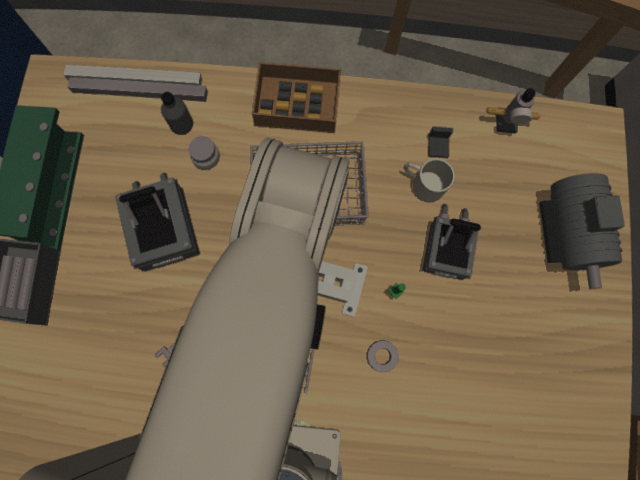

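The basket has not moved. Carry bit 3 to (0.705, -0.065) and release.

Call:
apply_moves --pt "-0.37 4.36 0.1 0 -1" --pt "-0.37 4.36 0.1 0 -1" --pt "-0.37 4.36 0.1 0 -1" --pt "-0.37 4.36 0.1 0 -1" --pt "-0.37 4.36 0.1 0 -1" --pt "-0.37 4.36 0.1 0 -1" --pt "-0.37 4.36 0.9 0 -1" --pt "-0.37 4.36 1.7 0 -1"

```text
time: 26.28
tool_pos: [0.7044, -0.0645, 0.1562]
eef_rot: [[0.176, 0.984, 0.001], [0.984, -0.176, -0.0], [-0.0, 0.001, -1.0]]
force: [0.5, 0.1, -1.8]
gripper_width: 0.0144
grip_force: 59.4
```

Call:
apply_moves --pt "0 0 0.6 0 -1" --pt "0 0 0.8 0 -1" --pt "0 0 0.8 0 -1" --pt "0 0 0.8 0 0.3" --pt "0 0 0.8 0 0.4" --pt "0 0 0.8 0 0.4" --pt "0 0 0 0 0.4" --pt "0 0 -1.0 0 0.3"

```text
time: 27.28
tool_pos: [0.705, -0.0649, 0.2172]
eef_rot: [[0.176, 0.984, -0.002], [0.984, -0.176, 0.001], [0.0, -0.002, -1.0]]
force: [0.7, -0.7, 0.9]
gripper_width: 0.0557
grip_force: 0.0
```

```bash
python3 - <<'E'
from h import *
s=state();p,d=save('wrist','w5')
W=cloud('wrist',d,s).reshape(-1,3)
S=W[(np.hypot(W[:,0]-.705,W[:,1]+.065)<.08)&(W[:,2]>.085)&(W[:,2]<.17)];print(len(S),S.mean(0) if len(S) else '')
plan([(.705,-.065,.25,None)])
E
```

```text
756 [ 0.70753837 -0.06179634  0.12205339]
t 27.32 pos [ 0.7068 -0.0653  0.2275] yaw -10.2 w 0.0553 gf 0.0 F [-3.4 -0.1  5.7]
[-0.   -0.03 -0.38] 0.0
```

Call:
apply_moves --pt "-0.8 0 0 0 -1" --pt "-0.8 0 0 0 -1" --pt "-0.8 0 0.9 0 -1" --pt "-0.8 0 1.75 0 -1" --pt "-0.8 0 1.75 0 -1" --pt "-0.5 0 1.75 0 -1" --pt "-0.3 0 1.75 0 -1" --pt "-0.1 0 1.75 0 -1"

```text
time: 28.32
tool_pos: [0.7054, -0.0696, 0.1138]
eef_rot: [[0.175, 0.984, 0.003], [0.984, -0.175, -0.001], [-0.0, 0.003, -1.0]]
force: [-1.1, -0.6, 0.4]
gripper_width: -0.0001
grip_force: 0.0
```

Call:
apply_moves --pt "0.2 0 0 0 -1" --pt "0.35 0 0 0 -1" --pt "0.35 0 -0.6 0 -1" --pt "0.35 0 -1.6 0 -1" --pt "0.35 0 -2.4 0 0" --pt "0.35 0 -2.4 0 0.2" --pt "0.35 0 -2.4 0 0.2"

```text
time: 29.2
tool_pos: [0.7081, -0.0501, 0.2553]
eef_rot: [[0.176, 0.984, -0.001], [0.984, -0.176, 0.0], [-0.0, -0.001, -1.0]]
force: [-0.5, 0.6, -0.9]
gripper_width: 0.0513
grip_force: 0.0
```

```bash
python3 - <<'E'
from h import *
s=state();p,d=save('wrist','w6')
W=cloud('wrist',d,s).reshape(-1,3)
S=W[(np.hypot(W[:,0]-.675,W[:,1]+.03)<.11)&(W[:,2]>.078)&(W[:,2]<.17)];print(len(S),S.mean(0) if len(S) else '')
for k,b in BITS.items():
    S=W[(np.hypot(W[:,0]-b[0],W[:,1]-b[1])<.014)&(abs(W[:,2]-.138)<.007)];print(k,b,len(S),S.mean(0).round(4) if len(S) else '')
plan([(.466,.0875,.25,-9.9)])
E
```

```text
0 
1 (0.4718, 0.1289) 0 
2 (0.4646, 0.0875) 0 
3 (0.4501, 0.0045) 0 
4 (0.4428, -0.0366) 0 
5 (0.4357, -0.078) 0 
t 29.25 pos [ 0.7079 -0.0501  0.2545] yaw -10.2 w 0.0515 gf 0.0 F [-0.3  0.1 -1.1]
[ 1.55 -4.37  0.08] -0.03
```

View pics/w6.png

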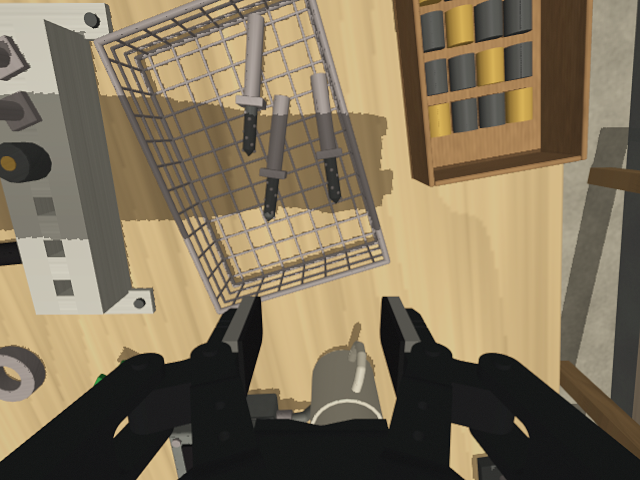

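Three bits lie flat in the basket. Now bit 2.

Call:
apply_moves --pt "1.55 -4.37 0 0 0.2" --pt "1.55 -4.37 0 0 0.2" --pt "1.55 -4.37 0 0 0.2" --pt "1.55 -4.37 0 0 0.2" --pt "1.55 -4.37 0 0 0.2" --pt "1.55 -4.37 0 0 0.2" --pt "1.55 -4.37 0.4 0 0.2" --pt "1.55 -4.37 0.6 0 0.2"

```text
time: 30.25
tool_pos: [0.4665, 0.0871, 0.218]
eef_rot: [[0.177, 0.984, -0.003], [0.984, -0.177, -0.0], [-0.001, -0.003, -1.0]]
force: [-0.1, 0.3, -0.6]
gripper_width: 0.0511
grip_force: 0.0
```

```bash
python3 - <<'E'
from h import *
s=state();p,d=save('wrist','w7')
W=cloud('wrist',d,s).reshape(-1,3)
for k,b in BITS.items():
    S=W[(np.hypot(W[:,0]-b[0],W[:,1]-b[1])<.014)&(abs(W[:,2]-.138)<.007)];print(k,b,len(S),S.mean(0).round(4) if len(S) else '')
plan([(.466,.0875,.093,-9.9)])
E
```

```text
1 (0.4718, 0.1289) 541 [0.4725 0.1294 0.1398]
2 (0.4646, 0.0875) 512 [0.4665 0.0889 0.1393]
3 (0.4501, 0.0045) 0 
4 (0.4428, -0.0366) 0 
5 (0.4357, -0.078) 0 
t 30.3 pos [0.4661 0.0871 0.217 ] yaw -10.2 w 0.0513 gf 0.0 F [-1.1 -0.4 -0.9]
[0.01 0.01 2.07] -0.03
```

Call:
apply_moves --pt "0.02 0 0.9 0 0.2" --pt "0.02 0 1.6 0 0.2" --pt "0.02 0 2.03 0 0.2" --pt "0.02 0 2.03 0 0.2" --pt "0.02 0 2.03 0 -1" --pt "0.02 0 2.03 0 -1" --pt "0.02 0 2.03 0 -1" --pt "0.02 0 2.03 0 -1"

```text
time: 31.3
tool_pos: [0.4675, 0.0886, 0.0992]
eef_rot: [[0.176, 0.984, 0.002], [0.984, -0.176, -0.0], [0.0, 0.002, -1.0]]
force: [-0.4, 0.5, 6.3]
gripper_width: 0.0147
grip_force: 58.5
```

Call:
apply_moves --pt "0 0 0 0 -1" --pt "0 0 -0.4 0 -1" --pt "0 0 -0.8 0 -1" --pt "0 0 -1.2 0 -1" --pt "0 0 -1.9 0 -1" --pt "0 0 -2.7 0 -1" --pt "0 0 -2.7 0 -1" --pt "0 0 -2.7 0 -1"

```text
time: 32.3
tool_pos: [0.4664, 0.0887, 0.2596]
eef_rot: [[0.176, 0.984, -0.001], [0.984, -0.176, 0.0], [-0.0, -0.001, -1.0]]
force: [-0.6, 0.2, -1.8]
gripper_width: 0.0146
grip_force: 58.9
```

```bash
python3 - <<'E'
from h import *
W=cloud('top',save('top','top7')[1])
S=W[100:250,215:400].reshape(-1,3);S=S[(S[:,2]>.060)&(S[:,2]<.078)&(S[:,0]>.56)&(S[:,0]<.78)]
P=S[S[:,1]<-.09];print(len(P),np.polyfit(P[:,0],P[:,1],1),np.percentile(P[:,0],[2,98]))
plan([(.625,-.06,.25,None)])
E
```

```text
251 [ 0.09015509 -0.17397882] [0.58367187 0.76615879]
t 32.35 pos [0.4661 0.0887 0.259 ] yaw -10.1 w 0.0146 gf 58.9 F [-0.3  0.5 -1.8]
[-1.97  3.04  0.15] 0.0
```

Call:
apply_moves --pt "-2 3 0.1 0 -1" --pt "-2 3 0.1 0 -1" --pt "-2 3 0.1 0 -1" --pt "-2 3 0.1 0 -1" --pt "-2 3 0.1 0 -1" --pt "-2 3 0.1 0 -1" --pt "-2 3 0.9 0 -1" --pt "-2 3 1.7 0 -1"

```text
time: 33.35
tool_pos: [0.6221, -0.06, 0.1577]
eef_rot: [[0.175, 0.985, 0.002], [0.985, -0.175, -0.0], [0.0, 0.002, -1.0]]
force: [-0.1, 0.0, -1.0]
gripper_width: 0.0146
grip_force: 59.3
```

Call:
apply_moves --pt "0 0 0.6 0 -1" --pt "0 0 0.8 0 -1" --pt "0 0 0.8 0 -1" --pt "0 0 0.8 0 0.3" --pt "0 0 0.8 0 0.4" --pt "0 0 0.8 0 0.4" --pt "0 0 0 0 0.4" --pt "0 0 -1.0 0 0.3"

```text
time: 34.35
tool_pos: [0.6221, -0.0611, 0.2186]
eef_rot: [[0.176, 0.984, -0.002], [0.984, -0.176, 0.001], [0.0, -0.002, -1.0]]
force: [0.9, -0.8, 0.1]
gripper_width: 0.0557
grip_force: 0.0
```

```bash
python3 - <<'E'
from h import *
s=state();p,d=save('wrist','w8')
W=cloud('wrist',d,s).reshape(-1,3)
S=W[(np.hypot(W[:,0]-.625,W[:,1]+.06)<.08)&(W[:,2]>.085)&(W[:,2]<.17)];print(len(S),S.mean(0) if len(S) else '')
plan([(.625,-.06,.111,None)])
E
```

```text
741 [ 0.62488266 -0.05931597  0.12207598]
t 34.4 pos [ 0.6243 -0.0616  0.2281] yaw -10.2 w 0.0549 gf 0.0 F [-2.1  0.6  5.3]
[ 0.03 -0.01  1.95] 0.0
```

Call:
apply_moves --pt "-0.8 0 0 0 -1" --pt "-0.8 0 0 0 -1" --pt "-0.8 0 0.9 0 -1" --pt "-0.8 0 1.75 0 -1" --pt "-0.8 0 1.75 0 -1" --pt "-0.5 0 1.75 0 -1" --pt "-0.3 0 1.75 0 -1" --pt "-0.1 0 1.75 0 -1"

```text
time: 35.4
tool_pos: [0.6226, -0.0659, 0.1147]
eef_rot: [[0.175, 0.984, 0.003], [0.984, -0.175, -0.001], [-0.0, 0.003, -1.0]]
force: [-0.4, 0.9, 0.2]
gripper_width: 0.0001
grip_force: 0.0
```

Call:
apply_moves --pt "0.2 0 0 0 -1" --pt "0.35 0 0 0 -1" --pt "0.35 0 -0.6 0 -1" --pt "0.35 0 -1.6 0 -1" --pt "0.35 0 -2.4 0 0" --pt "0.35 0 -2.4 0 0.2" --pt "0.35 0 -2.4 0 0.2"

```text
time: 36.28
tool_pos: [0.6252, -0.0462, 0.2564]
eef_rot: [[0.176, 0.984, -0.001], [0.984, -0.176, 0.0], [-0.0, -0.001, -1.0]]
force: [-0.3, -0.1, -0.4]
gripper_width: 0.051
grip_force: 0.0
```

```bash
python3 - <<'E'
from h import *
s=state();p,d=save('wrist','w9')
W=cloud('wrist',d,s).reshape(-1,3)
S=W[(np.hypot(W[:,0]-.655,W[:,1]+.03)<.11)&(W[:,2]>.078)&(W[:,2]<.17)];print(len(S),S.mean(0) if len(S) else '')
plan([(.4725,.129,.22,-9.9)])
E
```

```text
0 
t 36.33 pos [ 0.625  -0.0462  0.2558] yaw -10.2 w 0.0511 gf 0.0 F [ 0.1 -0.4  0.3]
[ 2.43 -3.01  0.6 ] -0.03
```

Tipped over. Now bit 1.

Call:
apply_moves --pt "2.44 -3.01 0 0 0.2" --pt "2.44 -3.01 0 0 0.2" --pt "2.44 -3.01 0 0 0.2" --pt "2.44 -3.01 0 0 0.2" --pt "2.44 -3.01 0 0 0.2" --pt "2.44 -3.01 0 0 0.2" --pt "2.44 -3.01 0.6 0 0.2" --pt "2.44 -3.01 0.6 0 0.2"

```text
time: 37.33
tool_pos: [0.4728, 0.1285, 0.2187]
eef_rot: [[0.178, 0.984, -0.005], [0.984, -0.178, -0.001], [-0.002, -0.005, -1.0]]
force: [-0.7, -0.3, 0.8]
gripper_width: 0.0513
grip_force: 0.0
```

```bash
python3 - <<'E'
from h import *
plan([(.4735,.130,.096,-9.9)])
E
```

```text
t 37.33 pos [0.4728 0.1285 0.2187] yaw -10.2 w 0.0513 gf 0.0 F [-0.7 -0.3  0.8]
[0.03 0.02 2.04] -0.03
```

Call:
apply_moves --pt "0.02 0 0.9 0 0.2" --pt "0.02 0 1.6 0 0.2" --pt "0.02 0 2.05 0 0.2" --pt "0.02 0 2.05 0 0.2" --pt "0.02 0 2.05 0 -1" --pt "0.02 0 2.05 0 -1" --pt "0.02 0 2.05 0 -1" --pt "0.02 0 2.05 0 -1"

```text
time: 38.33
tool_pos: [0.4743, 0.1307, 0.0991]
eef_rot: [[0.176, 0.984, 0.002], [0.984, -0.176, -0.0], [0.0, 0.002, -1.0]]
force: [-0.1, -1.1, 6.8]
gripper_width: 0.0146
grip_force: 58.7
```

Call:
apply_moves --pt "0 0 0 0 -1" --pt "0 0 -0.4 0 -1" --pt "0 0 -0.8 0 -1" --pt "0 0 -1.2 0 -1" --pt "0 0 -1.9 0 -1" --pt "0 0 -2.7 0 -1" --pt "0 0 -2.7 0 -1" --pt "0 0 -2.7 0 -1"

```text
time: 39.33
tool_pos: [0.4733, 0.1307, 0.2595]
eef_rot: [[0.176, 0.984, -0.001], [0.984, -0.176, -0.0], [-0.0, -0.001, -1.0]]
force: [-0.2, 0.5, -1.4]
gripper_width: 0.0145
grip_force: 58.8
```

```bash
python3 - <<'E'
from h import *
W=cloud('top',save('top','top8')[1])
S=W[100:250,215:400].reshape(-1,3);S=S[(S[:,2]>.060)&(S[:,2]<.078)&(S[:,0]>.56)&(S[:,0]<.78)]
P=S[S[:,1]<-.09];print(len(P),np.polyfit(P[:,0],P[:,1],1),np.percentile(P[:,0],[2,98]))
plan([(.675,-.015,.25,None)])
E
```

```text
248 [ 0.08630838 -0.17129547] [0.58359125 0.76434641]
t 39.38 pos [0.4731 0.1307 0.259 ] yaw -10.1 w 0.0146 gf 58.8 F [-0.3  0.4 -1.1]
[-1.8   3.74  0.14] 0.0
```

View pics/top8.png

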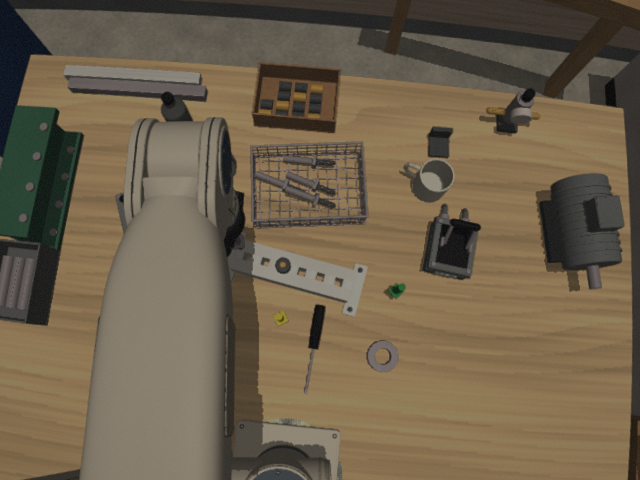

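Four bits lie in the basket (around (300,182)), the gauge is still at (283,265) and holes 2 to 5 are empty. The last bit goes to (0.668, -0.082).

Call:
apply_moves --pt "-2.92 3.82 0.1 0 -1" --pt "-2.92 3.82 0.1 0 -1" --pt "-2.92 3.82 0.1 0 -1" --pt "-2.92 3.82 0.1 0 -1" --pt "-2.92 3.82 0.1 0 -1" --pt "-2.92 3.82 0.1 0 -1" --pt "-2.92 3.82 0.1 0 -1" --pt "-2.92 3.82 1 0 -1"

```text
time: 40.38
tool_pos: [0.6697, -0.0815, 0.2034]
eef_rot: [[0.175, 0.984, 0.008], [0.985, -0.175, -0.002], [-0.0, 0.008, -1.0]]
force: [0.7, -0.7, -1.5]
gripper_width: 0.0148
grip_force: 59.1
```

Call:
apply_moves --pt "0 0 0.8 0 -1" --pt "0 0 1.5 0 -1" --pt "0 0 1.5 0 -1" --pt "0 0 1.5 0 0.3" --pt "0 0 1.5 0 0.4" --pt "0 0 1.5 0 0.4" --pt "0 0 0.6 0 0.4" --pt "0 0 -0.3 0 0.3"

```text
time: 41.38
tool_pos: [0.6681, -0.0821, 0.2198]
eef_rot: [[0.176, 0.984, -0.0], [0.984, -0.176, 0.0], [0.0, -0.0, -1.0]]
force: [0.3, -0.7, 0.4]
gripper_width: 0.0557
grip_force: 0.0
```

```bash
python3 - <<'E'
from h import *
s=state();p,d=save('wrist','w10')
W=cloud('wrist',d,s).reshape(-1,3)
S=W[(np.hypot(W[:,0]-.668,W[:,1]+.08)<.08)&(W[:,2]>.085)&(W[:,2]<.17)];print(len(S),S.mean(0) if len(S) else '')
plan([(.668,-.082,.111,None)])
E
```

```text
713 [ 0.6697076  -0.0800128   0.12250479]
t 41.42 pos [ 0.6698 -0.0825  0.2282] yaw -10.2 w 0.0556 gf 0.0 F [-2.4  0.5  5.2]
[ 0.   -0.05  1.95] 0.0
```

Call:
apply_moves --pt "-0.8 0 0 0 -1" --pt "-0.8 0 0 0 -1" --pt "-0.8 0 0.9 0 -1" --pt "-0.8 0 1.75 0 -1" --pt "-0.8 0 1.75 0 -1" --pt "-0.5 0 1.75 0 -1" --pt "-0.3 0 1.75 0 -1" --pt "-0.1 0 1.75 0 -1"

```text
time: 42.42
tool_pos: [0.6682, -0.0867, 0.1149]
eef_rot: [[0.175, 0.984, 0.003], [0.984, -0.175, -0.001], [-0.0, 0.003, -1.0]]
force: [-0.6, -0.2, 0.5]
gripper_width: 0.0002
grip_force: 0.0
```

Call:
apply_moves --pt "0.2 0 0 0 -1" --pt "0.35 0 0 0 -1" --pt "0.35 0 -0.6 0 -1" --pt "0.35 0 -1.6 0 -1" --pt "0.35 0 -2.4 0 -1" --pt "0.35 0 -2.4 0 -1" --pt "0.35 0 -2.4 0 -1"

```text
time: 43.3
tool_pos: [0.6709, -0.0672, 0.2564]
eef_rot: [[0.176, 0.984, -0.001], [0.984, -0.176, 0.0], [0.0, -0.001, -1.0]]
force: [-0.2, -0.1, -0.3]
gripper_width: 0.0001
grip_force: 0.0
```

```bash
python3 - <<'E'
from h import *
s=state();p,d=save('wrist','w11')
W=cloud('wrist',d,s).reshape(-1,3)
S=W[(np.hypot(W[:,0]-.655,W[:,1]+.03)<.11)&(W[:,2]>.078)&(W[:,2]<.17)];print(len(S),S.mean(0) if len(S) else '')
plan([along(CTL,CY,.08,.25),along(CTL,CY,.08,.115)])
E
```

```text
0 
t 43.35 pos [ 0.6706 -0.0672  0.2557] yaw -10.2 w -0.0001 gf 0.0 F [ 0.4 -0.2 -0.7]
[-4.63 -0.01  0.09] -0.19
[-4.63 -0.    2.34] -0.19
```

View pics/w11.png

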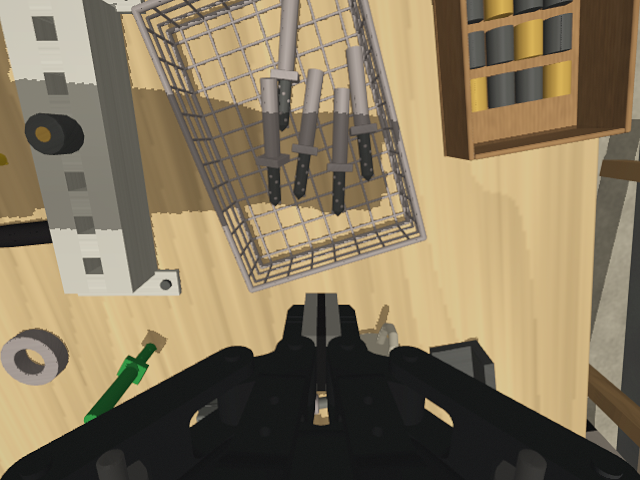

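All five bits lie flat in the basket, and only the gauge is left in the block. Now pull the small handle back on.

Call:
apply_moves --pt "-4.65 0 0.1 -0.2 -1" --pt "-4.65 0 0.1 -0.2 -1" --pt "-4.65 0 0.1 -0.2 -1" --pt "-4.65 0 0.1 -0.2 -1" --pt "-4.65 0 0.1 -0.2 -1" --pt "-4.65 0 0.1 -0.2 -1" --pt "-4.65 0 0.1 -0.2 -1" --pt "-4.65 0 0.1 -0.2 -1"

```text
time: 44.35
tool_pos: [0.6222, -0.3405, 0.251]
eef_rot: [[0.14, 0.99, -0.0], [0.99, -0.14, 0.0], [0.0, -0.0, -1.0]]
force: [0.5, 0.6, 0.3]
gripper_width: -0.0001
grip_force: 0.0
```

```bash
python3 - <<'E'
from h import *
plan([along(CTL,CY,.078,.115),along(CTL,CY,-.005,.115),along(CTL,CY,.03,.115),along(CTL,CY,.03,.24)])
E
```

```text
t 44.35 pos [ 0.6222 -0.3405  0.251 ] yaw -8.1 w -0.0001 gf 0.0 F [0.5 0.6 0.3]
[-0.   -0.05  2.27] 0.02
[ 0.   -1.43  2.27] 0.02
[-0.   -0.85  2.27] 0.02
[ 0.   -0.85  0.18] 0.02
```

Call:
apply_moves --pt "0 0 0.9 0 -1" --pt "0 0 1.7 0 -1" --pt "0 0 2.27 0 -1" --pt "0 0 2.27 0 -1" --pt "0 -0.25 2.27 0 -1" --pt "0 -0.5 2.27 0 -1" --pt "0 -0.7 2.27 0 -1" --pt "0 -0.9 2.27 0 -1"

```text
time: 45.35
tool_pos: [0.5684, -0.3343, 0.1163]
eef_rot: [[0.141, 0.99, 0.002], [0.99, -0.141, -0.001], [-0.001, 0.002, -1.0]]
force: [1.0, 0.3, 0.3]
gripper_width: 0.0001
grip_force: 0.5
```

Call:
apply_moves --pt "0 -0.2 0 0 -1" --pt "0 -0.4 0 0 -1" --pt "0 -0.53 0 0 -1" --pt "0 -0.53 0 0 -1" --pt "0 -0.2 0 0 -1" --pt "0 0.1 0 0 -1" --pt "0 0.1 -1 0 -1" --pt "0 0.1 -2.2 0 -1"

```text
time: 46.35
tool_pos: [0.5745, -0.335, 0.2378]
eef_rot: [[0.142, 0.99, -0.002], [0.99, -0.142, 0.001], [0.001, -0.002, -1.0]]
force: [1.2, -0.5, 0.4]
gripper_width: -0.0001
grip_force: 0.0
```

```bash
python3 - <<'E'
from h import *
p,d=save('top','top9');W=cloud('top',d)
S=W[195:290,415:490].reshape(-1,3);S=S[(S[:,2]>.12)&(S[:,2]<.16)&(S[:,0]<.6)];print(len(S),S.mean(0), [along(CTL,CY,o,.17)[:2] for o in(-.034,.034)])
plan([along(MAIN,MY,.085,.25)])
E
```

```text
0 [nan nan nan] [(np.float64(0.5083561231716551), np.float64(-0.32409188916596693)), (np.float64(0.575643876828345), np.float64(-0.3339081108340331))]
t 46.4 pos [ 0.5758 -0.336   0.2478] yaw -8.1 w 0.0002 gf 0.0 F [-2.8  1.4  4.2]
[11.82 -1.19 -0.11] -3.11<stdin>:3: RuntimeWarning: Mean of empty slice.
  ret = um.true_divide(
```

View pics/top9.png

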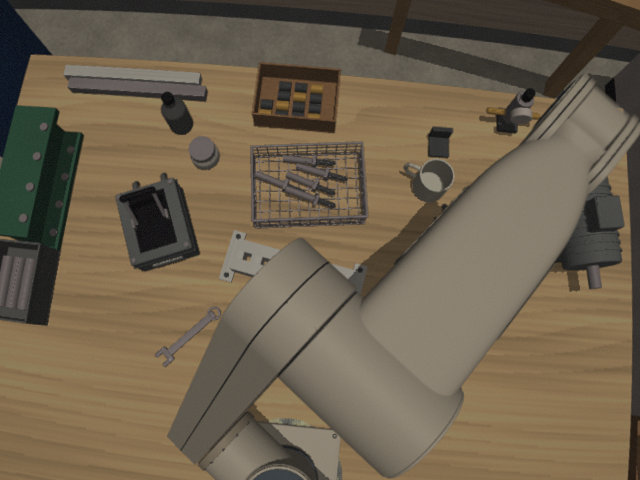

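The arm hides the small box in this view. The mug at (435,178), jar and basket are in place. Move toward the large box and check the small handle by depth on the way.

Call:
apply_moves --pt "11.8 -1.2 0 -3.1 -1" --pt "11.8 -1.2 0 -3.1 -1" --pt "11.8 -1.2 0 -3.1 -1" --pt "11.8 -1.2 0 -3.1 -1" --pt "11.8 -1.2 0 -3.1 -1" --pt "11.8 -1.2 0 -3.1 -1" --pt "11.8 -1.2 0 -3.1 -1" --pt "11.8 -1.2 0 -3.1 -1"

```text
time: 47.4
tool_pos: [0.5949, 0.1666, 0.2374]
eef_rot: [[-0.388, 0.922, 0.0], [0.922, 0.388, 0.0], [-0.0, 0.0, -1.0]]
force: [0.4, -0.5, 0.9]
gripper_width: 0.0
grip_force: 0.0
```

```bash
python3 - <<'E'
from h import *
p,d=save('top','top10');W=cloud('top',d)
S=W[195:290,415:490].reshape(-1,3);S=S[(S[:,2]>.12)&(S[:,2]<.16)];print(len(S),S.mean(0))
plan([along(MAIN,MY,.085,.25)])
E
```

```text
227 [ 0.50579485 -0.32206097  0.13800903]
t 47.45 pos [0.5942 0.1733 0.237 ] yaw 23.1 w 0.0003 gf 0.0 F [-3.4  3.  -1.3]
[ 3.04  1.5  -0.21] 0.01
```

The small handle is on. Go round to the far side of the large handle.

Call:
apply_moves --pt "3 1.5 -0.2 0 -1" --pt "3 1.5 -0.2 0 -1" --pt "3 1.5 -0.2 0 -1" --pt "3 1.5 -0.2 0 -1" --pt "3 1.5 -0.2 0 -1" --pt "3 1.5 -0.2 0 -1" --pt "3 1.5 -0.2 0 -1"

```text
time: 48.32
tool_pos: [0.6082, 0.3636, 0.2498]
eef_rot: [[-0.387, 0.922, 0.0], [0.922, 0.387, -0.0], [-0.0, 0.0, -1.0]]
force: [-0.5, -0.2, -0.3]
gripper_width: -0.0001
grip_force: 0.0
```

```bash
python3 - <<'E'
from h import *
plan([along(MAIN,MY,.085,.155),along(MAIN,MY,-.007,.155)])
E
```

```text
t 48.33 pos [0.6082 0.3636 0.2498] yaw 22.7 w -0.0001 gf 0.0 F [-0.5 -0.2 -0.3]
[0.21 0.04 1.58] -0.03
[ 0.21 -1.5   1.58] -0.03
```

Call:
apply_moves --pt "0.2 0.05 0.8 0 -1" --pt "0.2 0.05 1.58 0 -1" --pt "0.2 0.05 1.58 0 -1" --pt "0.2 -0.2 1.58 0 -1" --pt "0.2 -0.45 1.58 0 -1" --pt "0.2 -0.7 1.58 0 -1" --pt "0.2 -0.9 1.58 0 -1" --pt "0.2 -1.1 1.58 0 -1"

```text
time: 49.32
tool_pos: [0.5424, 0.3503, 0.1561]
eef_rot: [[-0.388, 0.922, 0.002], [0.922, 0.388, 0.001], [0.0, 0.002, -1.0]]
force: [0.2, -0.3, 0.2]
gripper_width: 0.0001
grip_force: 0.2
```

Call:
apply_moves --pt "0 -0.2 0 0 -1" --pt "0 -0.4 0 0 -1" --pt "0 -0.4 0 0 -1" --pt "0 -0.1 0 0 -1" --pt "0 0.2 0 0 -1" --pt "0 0.2 -0.8 0 -1" --pt "0 0.2 -1.6 0 -1" --pt "0 0.2 -1.6 0 -1"

```text
time: 50.32
tool_pos: [0.5548, 0.3561, 0.2545]
eef_rot: [[-0.388, 0.921, 0.006], [0.921, 0.388, 0.003], [0.0, 0.007, -1.0]]
force: [0.9, -1.2, -0.1]
gripper_width: 0.0003
grip_force: 0.0
```

Call:
apply_moves --pt "-4 -2.5 0 0 -1" --pt "-4 -2.5 0 0 -1" --pt "-4 -2.5 0 0 -1" --pt "-4 -2.5 0 0 -1" --pt "-4 -2.5 0 0 -1" --pt "-4 -2.5 0 0 -1"

```text
time: 51.08
tool_pos: [0.508, 0.0738, 0.25]
eef_rot: [[-0.385, 0.923, -0.001], [0.923, 0.385, -0.0], [0.0, -0.001, -1.0]]
force: [0.9, 0.1, 0.5]
gripper_width: -0.0002
grip_force: 0.0
```

```bash
python3 - <<'E'
from h import *
p,d=save('top','top11');save('scene','scene1');W=cloud('top',d)
for n,a in(('main',(160,280,105,210,.155,.195)),('ctl',(195,290,415,490,.12,.16))):
    S=W[a[0]:a[1],a[2]:a[3]].reshape(-1,3);S=S[(S[:,2]>a[4])&(S[:,2]<a[5])];print(n,len(S),S.mean(0))
plan([])
E
```

```text
main 287 [0.48947671 0.32673068 0.17634692]
ctl 228 [ 0.50580968 -0.32218853  0.13801622]
t 51.17 pos [0.5084 0.0758 0.25  ] yaw 22.8 w -0.0001 gf 0.0 F [-0.5  0.8  0. ]
```

View pics/scene1.png

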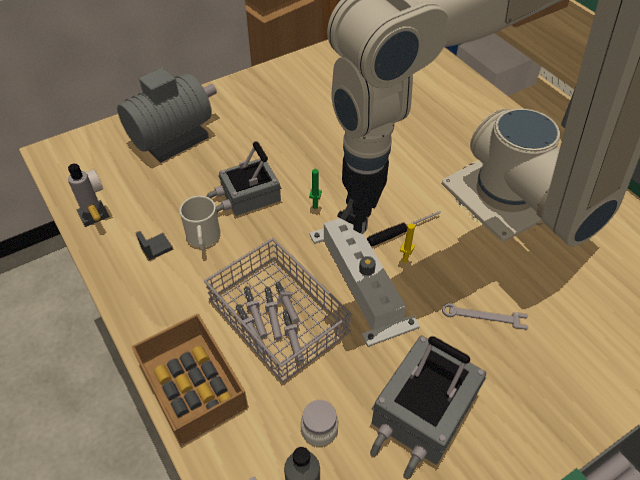

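Both handles are back on (bars at (260,152) and (449,350)). All five bits are in the basket, the gauge sits in its hole at (367,265), the mug and jar stand, and the arm is clear.

```bash
python3 -c "
from cell import job_done
print(job_done())"
```

```text
the job is handed in; nothing more can be done
None
```

The job is done and handed in at about 51 s of the 210 s: both switches went off in order, all five bits are in the basket, the gauge, mug and jar stayed in place, and both switches are back on, small box first and large box last; no verdict was shown.

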